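Show a frosted sample plate over the light pad

ROBOT

A 6-joint arm with a two-finger parallel gripper is mounted at the origin on the work surface. World frame = base frame: x ahead of the robot, y to its left, z up, the work surface at z = 0. Lengths are in m, angles in rad, forces in N, time in s.
With the tool pointing down it reaches from about 0.4 to 0.825 m from the base axis. Payload 7 kg.
Tool frame: the origin (TCP) lies on the centre line of the jaws, within the pads' length; the fingertips stand 22 mm ahead of it and the grasp point (between the pads) lies 3 mm ahead of it; z points along the fingers, y is the line along which they close (so a half turn about z gives the same grasp; the last joint's range is limited). The gripper opens to 88 mm and grips with 3 to 60 N. Pads are 19 mm wide; open, the fingers measure 130 mm over their backs; the gripper's body (78 mm by 193 mm) begins 47 mm behind the grasp point.
Start: joints at [1.412, 0.359, 0.012, 0, -1.224, -0.288], TCP at [0.292, 0.609, 0.249] pointing down, gripper open.
Joint ranges: [-3.07, 3.07], [-1.43, 2.12], [-1.02, 1.25], [-3.03, 1.67], [-3.05, -0], [-3.03, 3.03]. Speed limits (rad/s): [2.39, 2.39, 3.01, 3.14, 3.14, 3.14].

INTERFACE

Orientations are given as [roll, pitch, yaw] about the fixed x, y, z axes, in that order (R = Rz(yaw) Ry(pitch) Rx(roll)).
In Python, from station import monitor, viewer, order gives the robot as it stands. The module is installed in compiled form; this text tells all that it offers.
- The arm moves only by the tool servo_tool, never from a script. Its argument "targets" is a list of rows, each an object with "angular": the turn, a rotation vector about the tool's x, y, z in degrees, a list of three; "xyz": the shift along the tool's x, y, z in cm, a list of three; "claw": the finger opening in cm, from 0 to 8.76. A call has 1 to 20 rows; each row shifts and turns the commanded pose from where the row before left it, along the tool's axes as they then stand; what a row does not reach is not made up. A row lasts 1/10 s, in which the tool goes at most 50 mm and 8.59 degrees, less where a joint would pass 70% of its speed; a pose out of reach is approached as far as the arm can. A call is refused whole if a number of a shift passes 5 or a number of a turn 8.59, either way. A call with a gripper value outside its range is refused whole. The fingers move at their own pace and stop on an object; "force" is the grip in N (left out, the last holds). Time passes only in rows, so rows that do not move let the fingers close. It gives the time, the measured TCP pose, the force, the opening and the grip force at its end, in the units of the state.
- monitor.get_state(): the state, without advancing time (a new reading comes with each control period).
- viewer.grab_frame(name): name is "side" or "top" or "wrist"; returns a dict with "color" (400x640x3 uint8, blue, green, red), "fovy" (degrees; the focal length in pixels is half the picture's height over the tangent of half this angle, whatever the lens; pixels are square), "cx", "cy" (the principal point, pixels), "k1" (the pictures are not rectified: a ray, as slopes to the right and down, at radius r is drawn at 1 + k1 r^2 times it, then the intrinsics apply), "R" (3x3) and "t" (3): a world point X has camera coordinates R X + t. Camera axes: x right, y down, z forward; pixel columns grow to the right and rows downward; lengths in m; the calibration is good to about 2 mm. A picture is of the moment at which its call begins. There is no depth.
- order.job_done(): hands the job in; it is judged then, once.
The state is a dict: "t": time; "q": joint angles; "qd": joint speeds; "joint_efforts": joint torques, N m; "eef_pos": TCP position; "ee_rot": TCP orientation; "force": force on the tool from outside, world axes, zero at the start; "moment": the same for the moment, N m; "width": finger opening in m; "gripper_force": force on a finger pad.
Only numpy, scipy, OpenCV 4.12 (cv2) and the standard library are available. Lean on these libraries where they do the work, as an engineer would, in place of code of your own. Each camera call takes 0.05 s, during which the arm holds its last target. There are 200 camera calls.

TASK

On the jeweller's bench, switch on the light pad by pushing its red-tipped lever fully over away from the robot, then take the glass sample plate with the frosted, corner-notched end out of the rack, touching only its clear part with the fingers. Hold it still in the air with the label over the middle of the pad, 10 to 25 cm above it, turned so that the labelled face looks upward, about 45 degrees or closer to lying flat. Finish while still holding it like that, and leave the clear plate, the wire spool and the jar where they are.

Things in the scene. Friction and masses are not known exactly. Their poses are not given: they have to be found in the camera images.
- pad: flat aluminium light pad, 180 x 180 x 14 mm, white lit area 150 x 150 mm, fixed to the bench; origin at the centre of its underside, z up. Its +x points roughly away from the robot and is the direction in which the lever is pushed
- pad_top (a point): middle of the light pad's upper face, 15.5 mm above the bench; axes as the pad's
- switch (a joint): toggle lever, rad: 0 = off, leaning 0.5 rad to the pad's -x (to the robot); 1.0 = fully on, leaning 0.5 rad to +x. Stays where left; 1 to 2 N at the tip moves it; starts at 0 to 0.2. Its black base, 70 x 50 x 25 mm, is centred 120 mm along the pad's +y from the pad's centre; the pivot is there, 22 mm above the bench, along the pad's y
- switch_tip (a point): centre of the red ball, 26 mm in diameter, at the end of the lever, 60 mm from the pivot (75 mm above the bench when off or on, 82 mm at mid-swing)
- rack: round dark wooden rack, disc 176 mm wide, 14 mm thick, fixed, at any heading; origin mid underside. Two parallel pale slots along its x, centred at rack y = -45 and +45 mm; slot floor 14 mm, wall tops 30 mm above the bench. One slot, at random, holds the frosted plate, the other the clear plate; the two plates face alike
- slide: green glass plate 110 long x 8 thick x 50 mm high, about 110 g, standing on its long edge in a rack slot, its upper 34 mm free. Origin mid lower edge; x along its length to the frosted end, y square out of the labelled face, z to the notched long edge (up). Clear from x = -55 to +15 mm, white frosted from +15 to +55 mm. Facing the label, notched edge on top, the frosted end and notch are on the left
- slide_center (a point): centre of the sample plate (half-way along its 110 mm and half-way up its 50 mm, mid-thickness); axes as slide
- frost: the white frosted end of the sample plate, 40 mm long x 8 x 50 mm, not to be touched by the fingers; its outer upper corner has a square notch 12 x 12 mm. Origin 35 mm from the plate's centre along the plate's x; axes as the plate's
- label (a point): on the labelled face at the middle of the frosted end: 35 mm along x and 4 mm along y from the plate's centre. The label is a 26 mm yellow square with three dark bars, on this face only; axes as the plate's
- blank_center (a point): centre of the other plate in the rack: same size and glass, clear all over, no notch, no label. Leave it
- spool_center (a point): centre of a copper wire spool with black flanges, 64 mm in diameter, 56 mm high. Leave it
- jar_center (a point): centre of a small glass jar with a metal cap, 60 mm in diameter, 70 mm high. Leave it
There are look-alikes about, which are no part of the job. Of the things shaped like the rack, the wooden one is meant.

How it is judged:
On the way, in this order (a step that is already met when the one before it is completed fails the run):
1. the light pad is switched on (value of joint switch above 0.8 rad), for 0.1 s.
2. the frosted plate is lifted clear of the rack in the fingers (height (world z) of slide_center above 0.075 m and contact force between the fingers and slide above 1 N), for 0.2 s.
At the end, for the whole second after the job is handed in: Lever over 0.8 rad; frosted plate gripped, still (under 0.03 m/s), off pad and rack, its centre over 75 mm above the bench; label face normal within 0.98 rad (56 deg) of straight up; label within 45 mm sideways of the pad's middle and 90 to 260 mm above it (all of step 2 and value of joint switch above 0.8 rad and angle between slide_center's own y axis and vertical below 0.98 rad and z of label in the frame of pad_top between 0.09 and 0.26 m and horizontal distance between label and pad_top below 0.045 m and linear speed of slide below 0.03 m/s and contact force between slide and pad below 0.1 N and contact force between slide and rack below 0.1 N); the arm keeps its last pose, push and grip.
It fails at once if the fingers touch the frosted end (contact force between the fingers and frost above 0.5 N).
It fails at once if the clear plate, spool or jar is moved more than 20 mm (distance of any of blank_center, spool_center, jar_center from where it was at the start of the episode above 0.02 m).
It also fails if it takes over 43 s, if anything falls off the work surface, if the arm or the gripper's body presses on something with over 40 N, if the wrist force passes 120 N, or if a joint passes its speed limit or range.

## Working session

There is one attempt and no reset: what is moved stays moved. The work goes in short steps, Python scripts to look and compute and a tool call to move; the robot and the scene stay as the last step left them, time stands still between calls to the robot, and variables do not carry over. Pictures are saved under pics/ and viewed, at most 10 in all, crops included, and the job is handed in when it is done.

Besides the shell and the picture viewer there is one more tool, called after "Emit:" by a JSON object that holds its "api" and its "payload", one argument or row to a line. servo_tool: Moves the arm, as the interface text tells. Its arguments: {"type":"object","properties":{"targets":{"type":"array"},"force":{"type":"number"}},"required":["targets"]}

```bash
mkdir -p pics; cat > h.py <<'E'
import numpy as np,cv2,json
from station import monitor,viewer,order
def grab(n,save=None):
    f=viewer.grab_frame(n)
    if save: cv2.imwrite(save,f["color"])
    return f
def K(f):
    fl=200/np.tan(np.radians(f["fovy"])/2)
    return np.array([[fl,0,f["cx"]],[0,fl,f["cy"]],[0,0,1.]])
def ray(f,uv):
    # distorted slope = s*(1+k1 r^2), r undistorted
    p=cv2.undistortPoints(np.array([[uv]],float),K(f),np.array([f["k1"],0,0,0.]))[0,0]
    R=np.array(f["R"]);t=np.array(f["t"])
    return -R.T@t, R.T@np.array([p[0],p[1],1.])
def onz(f,uv,z):
    c,d=ray(f,uv); return c+d*(z-c[2])/d[2]
def proj(f,X):
    R=np.array(f["R"]);t=np.array(f["t"])
    return cv2.projectPoints(np.atleast_2d(np.array(X,float)),cv2.Rodrigues(R)[0],t,K(f),np.array([f["k1"],0,0,0.]))[0][:,0]
E
python3 - <<'E'
from h import *
for n in("top","side","wrist"):
    f=grab(n,f"pics/{n}0.png"); print(n,f["fovy"],f["k1"],-np.array(f["R"]).T@f["t"])
print(monitor.get_state())
E
```

```text
top 43.77814060433245 0.029724657218184736 [0.38464641 0.08618387 1.14060924]
side 50.40433063123988 -0.1038343444171811 [ 0.22941306 -0.6686494   0.54182348]
wrist 65.73245586297021 -0.02521181468227367 [0.35442157 0.57840313 0.3845856 ]
{'t': 0.15, 'q': array([ 1.41210629e+00,  3.59220686e-01,  1.12785583e-02, -2.47458036e-04,
       -1.22409320e+00, -2.88101497e-01]), 'qd': array([ 0.00179072, -0.00221858,  0.00149114,  0.00041437, -0.00039071,
        0.00161754]), 'joint_efforts': array([-8.24931030e-04, -5.83275032e+01,  2.93290401e+01,  7.00139880e+00,
        8.78557301e-03, -9.85027714e-05]), 'eef_pos': array([0.29152682, 0.60842775, 0.24784428]), 'ee_rot': array([ 3.14033861e+00, -1.29002867e-04, -4.46875680e-01]), 'force': array([-0.32194324, -0.39308258, -0.06094832]), 'moment': array([-0.0656222 ,  0.02636304, -0.02618793]), 'gripper_force': 0.0, 'width': 0.08783348771666584}
```

View pics/top0.png

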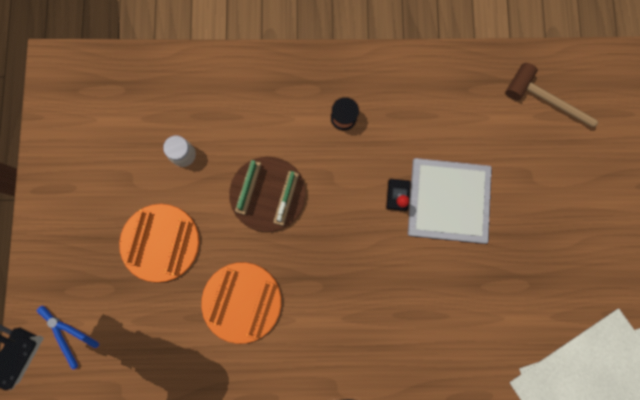

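View pics/side0.png

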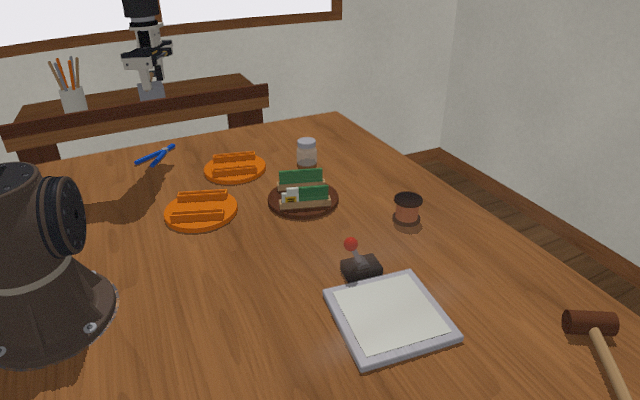

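The top view looks down with up = +x and left = +y.

| Candidate | Pixel (top view) | Judgement |
|---|---|---|
| Wooden rack | (268,194) | The rack meant |
| Orange rack | (160,243) | Look-alike |
| Orange rack | (241,303) | Look-alike |
| Plate | (248,188) | All green, so the clear plate |
| Plate | (287,198) | White end towards the robot, so the frosted plate |

- **Label:** the side view shows the yellow label at (291,197), facing −y.
- **Lever:** the red ball is at (402,201).
- **Pad:** centred near (450,201).
- **Spool and jar:** at (345,113) and (180,151).

```bash
python3 - <<'E'
from h import *
f=grab("top"); s=grab("side")
def blobs(im,lo,hi,amin,roi=None):
    hsv=cv2.cvtColor(im,cv2.COLOR_BGR2HSV); m=cv2.inRange(hsv,lo,hi)
    if roi: q=np.zeros_like(m); a,b,c,d=roi; q[b:d,a:c]=m[b:d,a:c]; m=q
    return sorted([c for c in cv2.findContours(m,cv2.RETR_EXTERNAL,cv2.CHAIN_APPROX_NONE)[0] if cv2.contourArea(c)>=amin],key=cv2.contourArea,reverse=True)
def cen(c):
    m=cv2.moments(c); return (m['m10']/m['m00'],m['m01']/m['m00'])
# pad
c=blobs(f["color"],(0,0,110),(180,60,255),800,(380,140,510,260))[0]
b=cv2.boxPoints(cv2.minAreaRect(c)); P=np.array([onz(f,p,.0145) for p in b]); print("pad",P.round(4).tolist(),P.mean(0), [np.linalg.norm(P[i]-P[i-1]) for i in range(4)])
# ball
def redb(im,roi):
    h=cv2.cvtColor(im,cv2.COLOR_BGR2HSV); m=(cv2.inRange(h,(0,170,80),(5,255,255))|cv2.inRange(h,(172,170,80),(180,255,255)))
    q=np.zeros_like(m); a,b,c,d=roi; q[b:d,a:c]=m[b:d,a:c]
    return max(cv2.findContours(q,cv2.RETR_EXTERNAL,cv2.CHAIN_APPROX_NONE)[0],key=cv2.contourArea)
def tri(u,v):
    c1,d1=ray(f,u);c2,d2=ray(s,v); A=np.c_[d1,-d2]; l=np.linalg.lstsq(A,c2-c1,rcond=None)[0]
    return (c1+d1*l[0]+c2+d2*l[1])/2, np.linalg.norm(c1+d1*l[0]-c2-d2*l[1])
u=cen(redb(f["color"],(380,170,430,230)));v=cen(redb(s["color"],(320,220,380,270))); print("ball",u,v,tri(u,v))
# plates: green
for c in blobs(f["color"],(50,60,30),(90,255,255),40,(220,140,320,240)):
    r=cv2.minAreaRect(c); bb=cv2.boxPoints(r); print("green",r,[onz(f,p,.064).round(4).tolist() for p in bb])
c=blobs(f["color"],(0,0,150),(180,70,255),20,(268,190,300,230))
for k in c: print("white",cen(k),cv2.boundingRect(k))
for k in blobs(s["color"],(50,80,30),(90,255,255),40,(260,160,340,215)): print("side green",cv2.boundingRect(k))
im=np.hstack([cv2.resize(f["color"][150:240,220:320],(400,360),interpolation=cv2.INTER_CUBIC),cv2.resize(s["color"][155:225,260:345],(400,360),interpolation=cv2.INTER_CUBIC)])
cv2.imwrite("pics/crop1.png",im)
E
```

```text
pad [[0.4688, -0.1381, 0.0145], [0.6492, -0.1635, 0.0145], [0.628, -0.3534, 0.0145], [0.4488, -0.3233, 0.0145]] [ 0.54869561 -0.24458457  0.0145    ] [np.float64(0.1862872328114701), np.float64(0.1821373352793749), np.float64(0.19111575860454438), np.float64(0.18175644513296377)]
ball (402.47027027027025, 200.9153153153153) (349.6072607260726, 240.47194719471946) (array([ 0.5379974 , -0.12216596,  0.08063733]), np.float64(8.963383108950355e-05))
green ((246.5990447998047, 184.69381713867188), (5.093026638031006, 49.027374267578125), 17.927921295166016) [[0.5295, 0.2367, 0.064], [0.6332, 0.2049, 0.064], [0.6296, 0.1942, 0.064], [0.526, 0.2261, 0.064]]
green ((288.4541015625, 186.4862518310547), (3.448174476623535, 29.78839683532715), 16.699243545532227) [[0.544, 0.137, 0.064], [0.6075, 0.1181, 0.064], [0.6052, 0.1108, 0.064], [0.5418, 0.1298, 0.064]]
white (280.3333333333333, 209.49180327868854) (277, 201, 8, 19)
side green (279, 168, 43, 16)
side green (299, 185, 29, 16)
```

View pics/crop1.png

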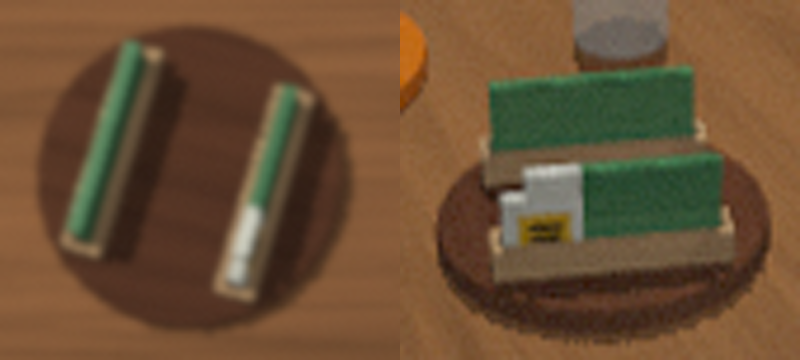

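Close crop: the right-hand plate has the white end with a notch at the upper left and the yellow label below it. It is therefore the plate wanted. The ball's height and its offset from the pad agree with the given sizes. Next I turn to the pad's heading and move in behind the lever.

Emit:
{"api": "servo_tool", "payload": {
  "targets": [
    {"angular": [0,0,-8.5],"xyz": [0,0,0],"claw": 0},
    {"angular": [0,0,-8.5],"xyz": [0,0,0],"claw": 0},
    {"angular": [0,0,-0.6],"xyz": [0,0,0],"claw": 0},
    {"angular": [0,0,0],"xyz": [1.83,4.05,0],"claw": 0},
    {"angular": [0,0,0],"xyz": [1.83,4.05,0],"claw": 0},
    {"angular": [0,0,0],"xyz": [1.83,4.05,0],"claw": 0},
    {"angular": [0,0,0],"xyz": [1.83,4.05,0],"claw": 0},
    {"angular": [0,0,0],"xyz": [1.83,4.05,0],"claw": 0},
    {"angular": [0,0,0],"xyz": [1.83,4.05,0],"claw": 0},
    {"angular": [0,0,0],"xyz": [1.83,4.05,0],"claw": 0},
    {"angular": [0,0,0],"xyz": [1.83,4.05,0],"claw": 0},
    {"angular": [0,0,0],"xyz": [1.83,4.05,0],"claw": 0},
    {"angular": [0,0,0],"xyz": [1.83,4.05,0],"claw": 0},
    {"angular": [0,0,0],"xyz": [1.83,4.05,0],"claw": 0},
    {"angular": [0,0,0],"xyz": [1.83,4.05,0],"claw": 0},
    {"angular": [0,0,0],"xyz": [1.83,4.05,0],"claw": 0},
    {"angular": [0,0,0],"xyz": [1.83,4.05,0],"claw": 0},
    {"angular": [0,0,0],"xyz": [1.83,4.05,0],"claw": 0},
    {"angular": [0,0,0],"xyz": [1.83,4.05,0],"claw": 0},
    {"angular": [0,0,0],"xyz": [1.83,4.05,0],"claw": 0}
  ]
}}

```text
t: 2.25
eef_pos: [0.5042, -0.1183, 0.2489]
ee_rot: [-3.141, -0.001, -0.144]
force: [2.0, 0.7, -0.1]
width: 0.0
gripper_force: 0.0
```

```bash
python3 - <<'E'
from h import *
f=grab("wrist","pics/w1.png")
h=cv2.cvtColor(f["color"],cv2.COLOR_BGR2HSV); m=cv2.inRange(h,(0,170,60),(6,255,255))|cv2.inRange(h,(172,170,60),(180,255,255))
for c in cv2.findContours(m,0,2)[0]:
    if cv2.contourArea(c)>60:
        (x,y),r=cv2.minEnclosingCircle(c); print(x,y,r,onz(f,(x,y),.078))
E
```

```text
322.0 160.5 13.463011741638184 [ 0.53946059 -0.12351708  0.078     ]
```

View pics/w1.png

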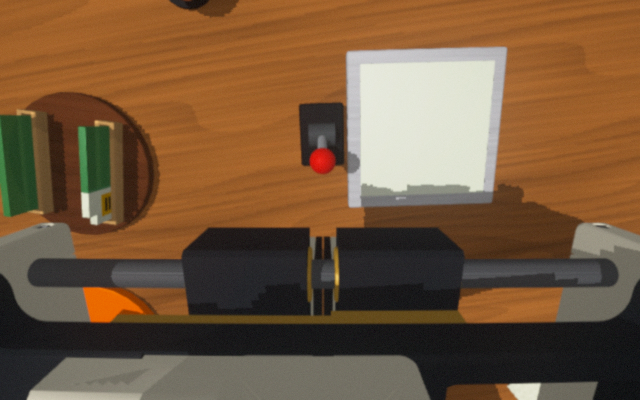

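The wrist view shows the lever ball at (322,160), straight ahead of the closed fingers, leaning towards the robot. The pad is to its right and the frosted plate at (97,175). I go down behind the ball and push.

Emit:
{"api": "servo_tool", "payload": {
  "targets": [
    {"angular": [0,0,0],"xyz": [-1,0,4],"claw": 0},
    {"angular": [0,0,0],"xyz": [0,0,4.4],"claw": 0},
    {"angular": [0,0,0],"xyz": [0,0,4.4],"claw": 0},
    {"angular": [0,0,0],"xyz": [0,0,4],"claw": 0},
    {"angular": [0,0,0],"xyz": [1,0,0],"claw": 0},
    {"angular": [0,0,0],"xyz": [1,0,0],"claw": 0},
    {"angular": [0,0,0],"xyz": [1,0,0],"claw": 0},
    {"angular": [0,0,0],"xyz": [1,0,0],"claw": 0},
    {"angular": [0,0,0],"xyz": [1,0,0],"claw": 0},
    {"angular": [0,0,0],"xyz": [1,0,0],"claw": 0},
    {"angular": [0,0,0],"xyz": [1,0,0],"claw": 0}
  ]
}}

```text
t: 3.4
eef_pos: [0.5642, -0.1248, 0.0809]
ee_rot: [-3.141, -0.0, -0.14]
force: [-1.9, 0.8, 0.1]
width: 0.0005
gripper_force: 0.9
```

```bash
python3 - <<'E'
from h import *
for n in("top","side"):
    f=grab(n,f"pics/{n}2.png")
    h=cv2.cvtColor(f["color"],cv2.COLOR_BGR2HSV); m=cv2.inRange(h,(0,170,60),(6,255,255))|cv2.inRange(h,(172,170,60),(180,255,255))
    for c in cv2.findContours(m,0,2)[0]:
        if cv2.contourArea(c)>15:
            (x,y),r=cv2.minEnclosingCircle(c); print(n,x,y,r,onz(f,(x,y),.077))
f=grab("top");w=dict(f)
# pad centre from the first wrist picture's pose is gone; check with the side view
s=grab("side")
h=cv2.cvtColor(s["color"],cv2.COLOR_BGR2HSV); m=cv2.inRange(h,(0,0,120),(180,70,255)); m[:262]=0; m[:,:318]=0; m[:,470:]=0
c=max(cv2.findContours(m,0,2)[0],key=cv2.contourArea); b=cv2.approxPolyDP(cv2.convexHull(c),12,True)[:,0]
P=np.array([onz(s,p,.0145) for p in b.astype(float)]);print("padside",b.tolist(),P.round(4).tolist(),P.mean(0))
print(monitor.get_state()["eef_pos"])
E
```

```text
padside [[463, 335], [366, 357], [331, 291], [410, 268]] [[0.6252, -0.345, 0.0145], [0.4654, -0.3143, 0.0145], [0.4809, -0.163, 0.0145], [0.6443, -0.1712, 0.0145]] [ 0.55395695 -0.24837443  0.0145    ]
[ 0.56367297 -0.12474645  0.08048539]
```

Emit:
{"api": "servo_tool", "payload": {
  "targets": [
    {"angular": [0,0,0],"xyz": [0.6,0,0],"claw": 0},
    {"angular": [0,0,0],"xyz": [0.5,0,0],"claw": 0},
    {"angular": [0,0,0],"xyz": [0,0,0],"claw": 0}
  ]
}}

```text
t: 3.9
eef_pos: [0.568, -0.1258, 0.0797]
ee_rot: [3.141, 0.012, -0.141]
force: [-20.2, 8.3, 15.6]
width: 0.0004
gripper_force: 12.8
```

Hit the end stop, with the force jumping to 20 N. I back off, rise and check.

Emit:
{"api": "servo_tool", "payload": {
  "targets": [
    {"angular": [0,0,0],"xyz": [-2,0,0],"claw": 0},
    {"angular": [0,0,0],"xyz": [-2,0,-1],"claw": 8.7},
    {"angular": [0,0,0],"xyz": [-1,0,-4.5],"claw": 8.7},
    {"angular": [0,0,0],"xyz": [0,0,-4.8],"claw": 8.7},
    {"angular": [0,0,4.5],"xyz": [0,0,-4.5],"claw": 8.7},
    {"angular": [0,0,4.5],"xyz": [2,-4,0],"claw": 8.7},
    {"angular": [0,0,0],"xyz": [0,-4.5,0],"claw": 8.7},
    {"angular": [0,0,0],"xyz": [0,-4.5,0],"claw": 8.7},
    {"angular": [0,0,0],"xyz": [0,-4.5,0],"claw": 8.7},
    {"angular": [0,0,0],"xyz": [0,0,0],"claw": 8.7}
  ]
}}

```text
t: 4.9
eef_pos: [0.594, 0.0488, 0.2285]
ee_rot: [-3.141, -0.001, -0.293]
force: [-0.1, -0.8, 0.1]
width: 0.0668
gripper_force: 0.0
```

```bash
python3 - <<'E'
from h import *
for n in("top","side","wrist"):
    f=grab(n,f"pics/{n}3.png")
    h=cv2.cvtColor(f["color"],cv2.COLOR_BGR2HSV); m=cv2.inRange(h,(0,170,60),(6,255,255))|cv2.inRange(h,(172,170,60),(180,255,255))
    for c in cv2.findContours(m,0,2)[0]:
        if cv2.contourArea(c)>15:
            (x,y),r=cv2.minEnclosingCircle(c); print(n,x,y,r,onz(f,(x,y),.075))
s=monitor.get_state();print(s["eef_pos"],s["ee_rot"],s["q"])
f=grab("wrist"); np.savez("w3.npz",**f)
E
```

```text
top 404.0833435058594 177.2916717529297 6.124522686004639 [ 0.59084356 -0.12883664  0.075     ]
side 376.5 238.1666717529297 5.911484718322754 [ 0.59020254 -0.13062235  0.075     ]
wrist 501.83673095703125 147.38775634765625 15.53720474243164 [ 0.59168164 -0.12920974  0.075     ]
[0.59224805 0.04471285 0.22846342] [ 3.14143068e+00  1.92624222e-04 -2.95808931e-01] [ 4.04179360e-01  2.40486954e-01 -2.02178339e-01 -2.23325438e-07
 -1.12838271e+00  8.70808147e-01]
```

View pics/wrist3.png

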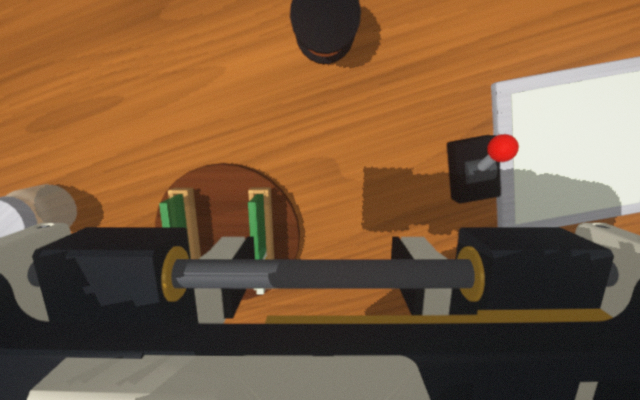

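The ball is now at x≈0.591 by all three cameras. The wrist view shows the lever leaning away from the robot at (503,148), and the frosted plate at (257,230). Next I check the pad's brightness and move above the clear part.

Emit:
{"api": "servo_tool", "payload": {
  "targets": [
    {"angular": [0,0,0],"xyz": [-1.84,-3.5,0],"claw": 8.7},
    {"angular": [0,0,0],"xyz": [-1.84,-3.5,0],"claw": 8.7},
    {"angular": [0,0,0],"xyz": [0,0,4],"claw": 8.7},
    {"angular": [0,0,0],"xyz": [0,0,4],"claw": 8.7},
    {"angular": [0,0,0],"xyz": [0,0,0],"claw": 8.7}
  ]
}}

```text
t: 5.6
eef_pos: [0.5742, 0.1199, 0.1439]
ee_rot: [3.136, 0.007, -0.299]
force: [-0.2, -0.7, -0.1]
width: 0.0872
gripper_force: 0.0
```

```bash
python3 - <<'E'
from h import *
for n,r in(("top",(445,205)),("side",(390,320))):
  for k in(0,3): print(n,k,cv2.imread(f"pics/{n}{k}.png")[r[1]-10:r[1]+10,r[0]-10:r[0]+10].mean((0,1)))
f=grab("wrist","pics/w4.png");s=monitor.get_state();print(s["eef_pos"],s["ee_rot"],s["width"])
h=cv2.cvtColor(f["color"],cv2.COLOR_BGR2HSV); m=cv2.inRange(h,(50,60,30),(90,255,255))
for c in cv2.findContours(m,0,2)[0]:
    if cv2.contourArea(c)>80: print(cv2.boundingRect(c),cv2.minAreaRect(c))
e=s["eef_pos"]; print(proj(f,[[*e[:2],.064],[e[0],e[1],.04],[.5724,.1236,.064],[.5382,.134,.064],[.6059,.1134,.064]]))
E
```

```text
top 0 [185.8975 197.4975 195.1725]
top 3 [216.0725 224.765  222.9975]
side 0 [180.1375 187.6075 188.7775]
side 3 [186.23   193.6625 194.78  ]
[0.57623161 0.12039888 0.14704835] [ 3.13786268  0.00339147 -0.29798684] 0.086976730913093
(182, 170, 35, 84) ((200.03848266601562, 211.30770874023438), (80.74661254882812, 28.776058197021484), 82.87498474121094)
(309, 169, 12, 91) ((314.82318115234375, 214.01409912109375), (90.16793823242188, 10.601866722106934), 88.80650329589844)
[[320.12107111 219.98139638]
 [320.16823572 210.95656653]
 [317.51557466 225.95096395]
 [317.91736807 270.14428397]
 [317.11163328 178.95678069]]
```

View pics/w4.png

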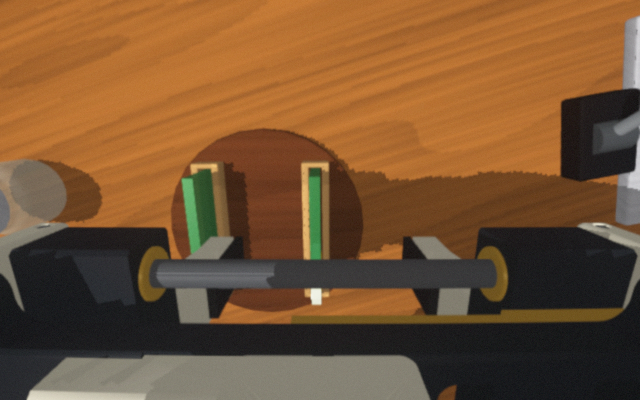

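The wrist view shows the plate between the open fingers: top edge at column 315, against a jaw centre of 320, and its far end at row 169. So I shift 3.5 mm sideways and 7 mm away from the frost. The pad brightened after the push, which confirms the lever is on. Now I go down and grip.

Emit:
{"api": "servo_tool", "payload": {
  "targets": [
    {"angular": [0,0,0],"xyz": [0.7,-0.35,0],"claw": 8.7},
    {"angular": [0,0,0],"xyz": [0,0,3],"claw": 8.7},
    {"angular": [0,0,0],"xyz": [0,0,3],"claw": 8.7},
    {"angular": [0,0,0],"xyz": [0,0,2],"claw": 8.7},
    {"angular": [0,0,0],"xyz": [0,0,0.9],"claw": 8.7},
    {"angular": [0,0,0],"xyz": [0,0,0],"claw": 4},
    {"angular": [0,0,0],"xyz": [0,0,0],"claw": 2.5},
    {"angular": [0,0,0],"xyz": [0,0,0],"claw": 2.5},
    {"angular": [0,0,0],"xyz": [0,0,0],"claw": 1.5},
    {"angular": [0,0,0],"xyz": [0,0,0],"claw": 1.5}
  ],
  "force": 25
}}

```text
t: 6.65
eef_pos: [0.5857, 0.1237, 0.0604]
ee_rot: [-3.141, -0.001, -0.297]
force: [-0.8, -0.5, 0.6]
width: 0.0525
gripper_force: 0.0
```

```bash
python3 - <<'E'
from h import *
s=monitor.get_state();print(s["eef_pos"],s["ee_rot"],s["width"],s["force"])
f=grab("side"); t=grab("top")
cv2.imwrite("pics/g5.png",np.hstack([cv2.resize(f["color"][140:230,240:360],(480,360)),cv2.resize(t["color"][140:240,230:330],(360,360))])[:, :800])
E
```

```text
[0.5857138  0.12372017 0.06036828] [-3.14071257e+00 -9.15406991e-04 -2.96551905e-01] 0.05245728986936899 [-0.80925512 -0.49261911  0.56469881]
```

View pics/g5.png

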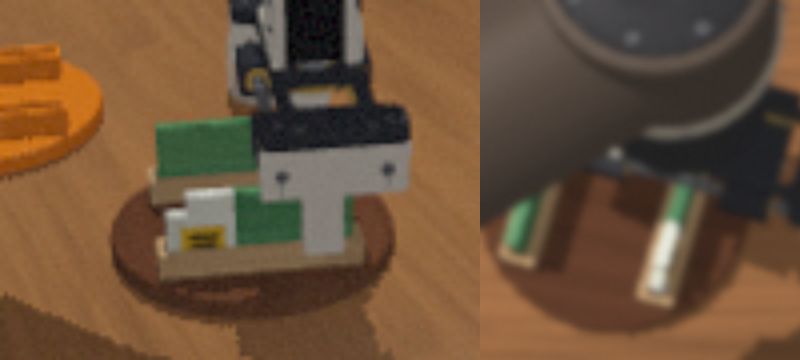

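The finger stands over the clear part, well right of the frosted end at (205,220). Now I close.

Emit:
{"api": "servo_tool", "payload": {
  "targets": [
    {"angular": [0,0,0],"xyz": [0,0,0],"claw": 1.5},
    {"angular": [0,0,0],"xyz": [0,0,0],"claw": 1.2},
    {"angular": [0,0,0],"xyz": [0,0,0],"claw": 0.8},
    {"angular": [0,0,0],"xyz": [0,0,0],"claw": 0.4},
    {"angular": [0,0,0],"xyz": [0,0,0],"claw": 0},
    {"angular": [0,0,0],"xyz": [0,0,0],"claw": 0},
    {"angular": [0,0,0],"xyz": [0,0,0],"claw": 0},
    {"angular": [0,0,0],"xyz": [0,0,0],"claw": 0},
    {"angular": [0,0,0],"xyz": [0,0,0],"claw": 0}
  ],
  "force": 25
}}

```text
t: 7.65
eef_pos: [0.5853, 0.1234, 0.0595]
ee_rot: [3.141, 0.0, -0.297]
force: [0.2, -0.6, -0.2]
width: 0.0078
gripper_force: 25.0
```

Emit:
{"api": "servo_tool", "payload": {
  "targets": [
    {"angular": [0,0,0],"xyz": [0,0,-1],"claw": 0},
    {"angular": [0,0,0],"xyz": [0,0,-2],"claw": 0},
    {"angular": [0,0,0],"xyz": [0,0,-3],"claw": 0},
    {"angular": [0,0,0],"xyz": [0,0,-3],"claw": 0},
    {"angular": [0,0,0],"xyz": [0,0,-3],"claw": 0},
    {"angular": [0,0,0],"xyz": [0,0,-3],"claw": 0},
    {"angular": [0,0,0],"xyz": [0,0,-2.5],"claw": 0},
    {"angular": [0,0,0],"xyz": [0,0,-1.5],"claw": 0},
    {"angular": [0,0,0],"xyz": [0,0,0],"claw": 0},
    {"angular": [0,0,0],"xyz": [0,0,0],"claw": 0},
    {"angular": [0,0,0],"xyz": [0,0,0],"claw": 0}
  ],
  "force": 35
}}

```text
t: 8.75
eef_pos: [0.5846, 0.1233, 0.2483]
ee_rot: [3.14, 0.002, -0.297]
force: [0.3, 0.9, -1.2]
width: 0.0078
gripper_force: 35.0
```

Emit:
{"api": "servo_tool", "payload": {
  "targets": [
    {"angular": [0,0,0],"xyz": [0.4,1,0],"claw": 0},
    {"angular": [0,0,0],"xyz": [0.8,2,0],"claw": 0},
    {"angular": [0,0,0],"xyz": [1.2,3,0],"claw": 0},
    {"angular": [0,0,0],"xyz": [1.2,3,0],"claw": 0},
    {"angular": [0,0,0],"xyz": [1.2,3,0],"claw": 0},
    {"angular": [0,0,0],"xyz": [1.2,3,0],"claw": 0},
    {"angular": [0,0,0],"xyz": [1.2,3,0],"claw": 0},
    {"angular": [0,0,0],"xyz": [1.2,3,0],"claw": 0},
    {"angular": [0,0,0],"xyz": [1.2,3,0],"claw": 0},
    {"angular": [0,0,0],"xyz": [1.2,3,0],"claw": 0},
    {"angular": [0,0,0],"xyz": [1.2,3,0],"claw": 0},
    {"angular": [0,0,0],"xyz": [0.8,2.4,0],"claw": 0},
    {"angular": [0,0,0],"xyz": [0.7,2,0],"claw": 0},
    {"angular": [0,0,0],"xyz": [0,0,0],"claw": 0}
  ]
}}

```text
t: 10.15
eef_pos: [0.613, -0.2478, 0.248]
ee_rot: [3.141, 0.002, -0.3]
force: [-0.6, 0.1, -1.3]
width: 0.0077
gripper_force: 35.0
```

Emit:
{"api": "servo_tool", "payload": {
  "targets": [
    {"angular": [-4,0,0],"xyz": [0,0,0],"claw": 0},
    {"angular": [-6,0,0],"xyz": [0,0,0],"claw": 0},
    {"angular": [-6,0,0],"xyz": [0,0,0],"claw": 0},
    {"angular": [-6,0,0],"xyz": [0,0,0],"claw": 0},
    {"angular": [-6,0,0],"xyz": [0,0,0],"claw": 0},
    {"angular": [-6,0,0],"xyz": [0,0,0],"claw": 0},
    {"angular": [-6,0,0],"xyz": [0,0,0],"claw": 0},
    {"angular": [-6,0,0],"xyz": [0,0,0],"claw": 0},
    {"angular": [-6,0,0],"xyz": [0,0,0],"claw": 0},
    {"angular": [0,0,0],"xyz": [0,0,0],"claw": 0},
    {"angular": [0,0,0],"xyz": [0,0,0],"claw": 0}
  ]
}}

```text
t: 11.25
eef_pos: [0.6138, -0.2444, 0.2483]
ee_rot: [2.235, 0.002, -0.296]
force: [-0.4, 0.0, -0.4]
width: 0.0075
gripper_force: 35.0
```

```bash
python3 - <<'E'
from h import *
from scipy.spatial.transform import Rotation as Ro
s=monitor.get_state();print(s["t"],s["eef_pos"],s["ee_rot"],s["q"],s["width"],s["gripper_force"])
R=Ro.from_euler("xyz",s["ee_rot"]).as_matrix(); print("normal tilt",np.degrees(np.arccos(R[2,1])))
print("label pred",s["eef_pos"]+R@[-.060,.004,.0205])
t=grab("top","pics/t6.png");f=grab("side","pics/s6.png")
cv2.imwrite("pics/f6.png",np.hstack([cv2.resize(f["color"][100:380,260:560],(420,392)),cv2.resize(t["color"][90:290,350:540],(372,392))]))
E
```

```text
11.25 [ 0.61382162 -0.24444096  0.24833067] [ 2.23514881e+00  2.11948982e-03 -2.95881132e-01] [ 0.2335081   0.48206399 -0.37664307  0.76674305 -1.36311598  0.61627267] 0.007546654009621068 34.99910831451416
normal tilt 38.06475758038395
label pred [ 0.55098454 -0.24473782  0.23896786]
```

View pics/f6.png

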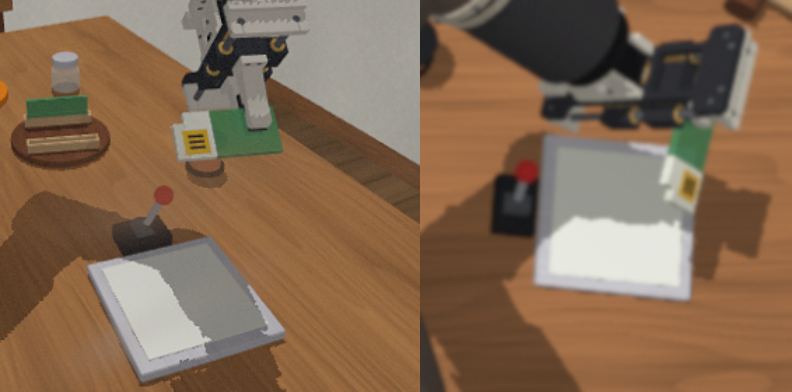

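The plate is held by its clear part with the label facing up. The label is at crop (197,142) in the side view and (689,187) in the top view. I triangulate it next.

```bash
cat > lab.py <<'E'
from h import *
from scipy.spatial.transform import Rotation as Ro
pts=[]
for n,(a,b,c,d) in(("top",(440,150,540,220)),("side",(370,160,440,240))):
    f=grab(n); h=cv2.cvtColor(f["color"],cv2.COLOR_BGR2HSV); m=cv2.inRange(h,(18,110,90),(35,255,255)); q=np.zeros_like(m);q[b:d,a:c]=m[b:d,a:c]
    k=cv2.convexHull(np.vstack([c for c in cv2.findContours(q,0,2)[0] if cv2.contourArea(c)>8])); M=cv2.moments(k); u=(M['m10']/M['m00'],M['m01']/M['m00'])
    print(n,u,cv2.contourArea(k)); pts.append(ray(f,u))
(c1,d1),(c2,d2)=pts; l=np.linalg.lstsq(np.c_[d1,-d2],c2-c1,rcond=None)[0]
A=c1+d1*l[0];B=c2+d2*l[1];print("label",(A+B)/2,np.linalg.norm(A-B))
s=monitor.get_state();R=Ro.from_euler("xyz",s["ee_rot"]).as_matrix();L=(A+B)/2
print("tool coords of label",R.T@(L-s["eef_pos"]),"correction to (.551,-.246,.19) in tool cm",R.T@(np.array([.551,-.246,.19])-L)*100)
E
python3 lab.py
```

```text
top (487.5, 184.5) 94.0
side (400.32053519488073, 200.62420011634669) 286.5
label [ 0.54514147 -0.25083234  0.23319405] 0.00044916033265930965
tool coords of label [-0.06417345  0.00229969  0.03060919] correction to (.551,-.246,.19) in tool cm [ 0.41109353 -3.78955778  2.16892821]
```

The label lies within 7 mm of the pad's middle. I lower it to mid-range.

Emit:
{"api": "servo_tool", "payload": {
  "targets": [
    {"angular": [0,0,0],"xyz": [0.1,-0.9,0.5],"claw": 0},
    {"angular": [0,0,0],"xyz": [0.1,-1,0.6],"claw": 0},
    {"angular": [0,0,0],"xyz": [0.1,-1,0.6],"claw": 0},
    {"angular": [0,0,0],"xyz": [0.1,-0.9,0.5],"claw": 0},
    {"angular": [0,0,0],"xyz": [0,0,0],"claw": 0},
    {"angular": [0,0,0],"xyz": [0,0,0],"claw": 0},
    {"angular": [0,0,0],"xyz": [0,0,0],"claw": 0},
    {"angular": [0,0,0],"xyz": [0,0,0],"claw": 0},
    {"angular": [0,0,0],"xyz": [0,0,0],"claw": 0}
  ]
}}

```text
t: 12.35
eef_pos: [0.6196, -0.2403, 0.2065]
ee_rot: [2.234, -0.001, -0.297]
force: [-0.1, 0.1, -0.6]
width: 0.0081
gripper_force: 35.0
```

```bash
sed -i 's/(370,160,440,240)/(360,160,460,290)/; s/(440,150,540,220)/(430,150,540,230)/' lab.py; python3 lab.py; python3 -c "
from h import *
print(monitor.get_state()); grab('side','pics/s7.png')"
```

```text
top (476.7577639751553, 185.63146997929604) 80.5
side (405.98971688034186, 198.56370192307693) 1248.0
label [ 0.55299097 -0.23865464  0.22534415] 0.0183019230363045
tool coords of label [-0.06408712  0.02597017  0.00239056] correction to (.551,-.246,.19) in tool cm [ 0.0227336  -2.316096    2.77605085]
{'t': 12.45, 'q': array([ 0.23554905,  0.53019071, -0.40258652,  0.77896473, -1.31115501,
        0.55933571]), 'qd': array([-7.80257926e-04,  8.28688146e-04, -8.37431600e-04,  3.62201751e-04,
       -3.77584183e-05, -1.42582435e-03]), 'joint_efforts': array([ 6.35000411e-03, -6.36951470e+01,  2.17212510e+01,  4.74975631e+00,
       -2.49425858e+00, -3.31480347e-02]), 'eef_pos': array([ 0.61951315, -0.24029841,  0.20638573]), 'ee_rot': array([ 2.23429767e+00, -4.62362318e-04, -2.96715586e-01]), 'force': array([-0.07519756,  0.68081537, -0.98838775]), 'moment': array([ 2.83655659, -0.89460797, -0.01766882]), 'gripper_force': 34.99937117099762, 'width': 0.007851756162554787}
```

View pics/s7.png

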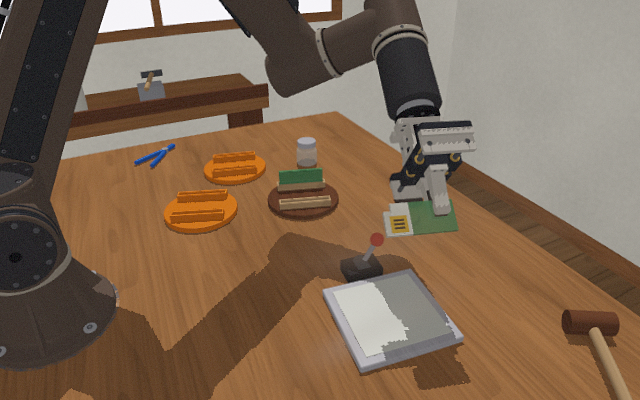

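The plate is held steady, with the label at (400,224) over the pad and the lever still over. The last triangulation picked up other yellow parts in the side view (18 mm ray gap), so I rely on the earlier clean fix carried by the tool motion. That puts the label at (0.551, −0.246, 0.19). Handing in.

```bash
python3 -c "
from h import *
s=grab('side');print(proj(s,[[.551,-.246,.191]]))
print(order.job_done())"
```

```text
[[399.41375187 222.75985306]]
the job is handed in; nothing more can be done
None
```

I handed the job in at about 12.5 s, but the hand-in gave no verdict. The lever is fully over and the pad lit. The frosted plate is held still by its clear part, label face about 38° from straight up, about 17.5 cm above the pad's middle. The clear plate, spool and jar were not touched.

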